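# Set the beer-line switches to on, off, on

## Task

The middle beer tap has been taken apart, so only the two outer lines may run. On the control box with three slide switches, set the left switch on, the middle one off and the right one on, each slid fully to its end. On is towards the edge with the hose spigots; left and right are as seen with the spigots on the far side.

Things in the scene. Friction and masses are not known exactly. Their poses are not given: they have to be found in the camera images.
- switch_box: Grey metal box with three black slide switches on its flat top (the narrower lookalike box has two). 150 mm along its x, 170 along y, 60 high; fixed. Origin: centre of its underside; z up. x points to the edge with three steel hose spigots (stick out 34 mm, 32 mm up), away from the robot within 25 degrees; a round gauge is on the opposite face. y points to the left switch.
- sw_left (a joint): Left switch: black cap 18 mm along the box's x, 16 along y, from the box's top (60 mm up) to 79.5 mm up. It slides along the box's x; cap centre at x = -16 mm + joint value, y = +45 mm. 0 = fully off (gauge side), 0.032 m = fully on (spigot side). Can be pinched or pushed from above; slides against about 2.5 N of friction and stays where it is left.
- sw_middle (a joint): Middle switch, same cap, scale and friction: centre at box x = -16 mm + joint value, y = 0. 0 = fully off (gauge side), 0.032 m = fully on (spigot side).
- sw_right (a joint): Right switch, same cap, scale and friction: centre at box x = -16 mm + joint value, y = -45 mm. 0 = fully off (gauge side), 0.032 m = fully on (spigot side).
Things that resemble listed ones, but are neither listed nor needed, are in the scene too. What is shaped like the switch_box but brown or green is not meant.

How it is judged:
By the outcome, as a careful person would: the job done as asked, in the order asked, and still so for the second after the job is handed in, with the robot touching nothing.
It also fails if it takes over 35 s, if anything falls off the work surface, if the arm or the gripper's body presses on something with over 40 N, if the wrist force passes 120 N, or if a joint passes its speed limit or range.

## Robot

A 6-joint arm with a two-finger parallel gripper is mounted at the origin on the work surface. World frame = base frame: x ahead of the robot, y to its left, z up, the work surface at z = 0. Lengths are in m, angles in rad, forces in N, time in s.
With the tool pointing down it reaches from about 0.375 to 0.975 m from the base axis. Payload 3.8 kg.
Tool frame: the origin (TCP) lies where the fingers leave the gripper's body, on its centre line; the fingertips stand 73 mm ahead of it and the grasp point (between the pads) lies 54 mm ahead of it (nose_length is the distance from the TCP to the fingertips, in m); z points along the fingers, y is the line along which they close (so a half turn about z gives the same grasp; the last joint's range is limited). The gripper opens to 85 mm and grips with 20 to 120 N. Pads are 22 mm wide; open, the fingers measure 114 mm over their backs; the gripper's body (76 mm by 85 mm) begins 54 mm behind the grasp point. The pads swing forward as they close: fully open they stand 13 mm farther back than shut.
Start: joints at [-1.288, 0.264, 1.604, -0, 1.274, -0.037], TCP at [0.212, -0.641, 0.304] pointing down, gripper open.
Joint ranges: [-2.63, 2.63], [-0.94, 2.18], [0.31, 2.57], [-1.31, 4.45], [0, 2.66], [-2.55, 2.55]. Speed limits (rad/s): [2.57, 2.57, 3.14, 3.14, 3.14, 3.14].

## Interface

Orientations are given as a rotation vector (axis times angle).
In Python, from workcell import read_state, read_camera, calibration, finish_job, look_for, cut_out, tip_of, nose_length gives the robot as it stands.
- The arm moves only by the tool step_arm, never from a script. Its argument "targets" is a list of rows, each a list of 3 entries, a list of its own where there are three numbers: the turn, a rotation vector about the tool's x, y, z in rad, then the shift along the tool's x, y, z in mm, then the finger opening in mm, from 0 to 85.4. In form: [[[ax, ay, az], [x, y, z], grip], ...]. A call has 1 to 5 rows; each row shifts and turns the commanded pose from where the row before left it, along the tool's axes as they then stand; what a row does not reach is not made up. A row lasts 1/12 s, in which the tool goes at most 41.7 mm and 7.16 degrees, less where a joint would pass 70% of its speed; a pose out of reach is approached as far as the arm can. A call with a gripper value outside its range is refused whole. The fingers move at their own pace and stop on an object; "grip_force" is the grip in N (left out, the last holds). Time passes only in rows, so rows that do not move let the fingers close. It gives the time, the measured TCP pose, the force, the opening and the grip force at its end, in the units of the state.
- read_state(): the state, without advancing time (a new reading comes with each control period).
- read_camera(name): name is "scene" or "top" or "wrist"; returns the picture (480x640x3 uint8, red, green, blue); there is no depth.
- calibration(name): a dict with "camera_matrix" (3x3 intrinsics, pixels), "R" (3x3) and "t" (3): a world point X has camera coordinates R X + t. Camera axes: x right, y down, z forward; pixel columns grow to the right and rows downward; lengths in m; the calibration is good to about 2 mm. The wrist camera is an equidistant fisheye: a pixel r from the principal point sees the ray r / f radians off the axis. A picture is of the moment at which its call begins: read the wrist's pose just before it. calibration takes no time and is no camera call; for the wrist camera it gives the pose at the moment of the call.
- finish_job(): hands the job in; it is judged then, once.
Trained networks look in the newest picture that a camera, given by its name, has taken for a name from the list of things; names that differ only in an ending like _2 or _b are one class to them, and where a whole thing is asked for, a point or a joint stands for the part that bears it (a point fixed in the world has none). Each returns a list of dicts, best first, with "score" (0 to 1); they miss things now and then, are a little off and sometimes report something else, mostly with a low value. They report only what shows in the picture. A call takes as long as a camera call. They do not tell look-alikes from the thing itself.
- look_for(camera, query): "extent" ([left, top, right, bottom] in pixels, round what is visible of it).
- cut_out(camera, query): "region" (480x640 bool, what is visible of it) and "extent" ([left, top, right, bottom] in pixels, round what is visible of it).
- tip_of(camera, query): "at" ([row, column] in pixels: a listed point, or the origin of a listed thing).
The state is a dict: "time": time; "q": joint angles; "joint_vel": joint speeds; "joint_torque": joint torques, N m; "tool_pos": TCP position; "tcp_rot": TCP orientation; "wrist_force": force on the tool from outside, world axes, zero at the start; "torque": the same for the moment, N m; "width": opening from 0.0 (shut) to 1.0 (fully open); "grip_force": force on a finger pad.
Only numpy, scipy, OpenCV 4.12 (cv2) and the standard library are available. Lean on these libraries where they do the work, as an engineer would, in place of code of your own. Each camera call takes 0.05 s, during which the arm holds its last target. There are 200 camera calls.

## Working session

There is one attempt and no reset: what is moved stays moved. The work goes in short steps, Python scripts to look and compute and a tool call to move; the robot and the scene stay as the last step left them, time stands still between calls to the robot, and variables do not carry over. Pictures are saved under pics/ and viewed, at most 10 in all, crops included, and the job is handed in when it is done.

Besides the shell and the picture viewer there is one more tool, called after "Call:" in YAML: its name, and indented under it one key for each argument. step_arm: Moves the arm, as the interface text tells. Its arguments: {"type":"object","properties":{"targets":{"type":"array","items":{"type":"array"}},"grip_force":{"type":"number"}},"required":["targets"]}

```bash
mkdir -p pics; python3 - <<'E'
from workcell import *
import cv2,numpy as np
s=read_state();print(s['time'],s['tool_pos'],s['tcp_rot'],s['q'],nose_length)
for c in ['top','scene']:
    im=read_camera(c);cv2.imwrite(f'pics/{c}0.png',im[:,:,::-1])
    for q in ['switch_box','sw_left']:
        print(c,q,[(np.round(d['extent']),round(d['score'],2)) for d in look_for(c,q)])
    k=calibration(c);print(k)
E
```

```text
0.0 [ 0.21202446 -0.64023731  0.30255738] [-3.09932621e+00 -4.99801398e-01  4.40326348e-04] [-1.28792433e+00  2.64761410e-01  1.60537196e+00 -5.59653869e-06
  1.27370263e+00 -3.68960467e-02] 0.0726
top switch_box [(array([397., 260., 486., 351.]), 0.79), (array([175., 116., 268., 206.]), 0.61), (array([150., 254., 253., 361.]), 0.57)]
top sw_left [(array([187., 156., 200., 166.]), 0.66), (array([170., 308., 182., 318.]), 0.57)]
{'camera_matrix': array([[443.49099719,   0.        , 325.28655653],
       [  0.        , 443.49099719, 238.10118997],
       [  0.        ,   0.        ,   1.        ]]), 'R': array([[ 0.00902503, -0.99965426, -0.02469626],
       [-0.99607263, -0.00681182, -0.08827752],
       [ 0.08807877,  0.02539597, -0.99578972]]), 't': array([7.31157132e-04, 3.90233495e-01, 9.37441137e-01])}
scene switch_box [(array([411., 161., 541., 270.]), 0.79), (array([ 78., 245., 226., 386.]), 0.73), (array([287.,  97., 395., 185.]), 0.58)]
scene sw_left [(array([482., 173., 493., 193.]), 0.58), (array([348., 107., 357., 119.]), 0.49), (array([161., 263., 177., 282.]), 0.48)]
{'camera_matrix': array([[527.73112495,   0.        , 317.15400611],
       [  0.        , 527.73112495, 235.61935928],
       [  0.        ,   0.        ,   1.        ]]), 'R': array([[ 0.79796915,  0.60255863, -0.01297424],
       [ 0.45652457, -0.61835023, -0.63970956],
       [-0.39348514,  0.50454543, -0.76850722]]), 't': array([-0.30002437, -0.1252966 ,  1.05982008])}
```

View pics/top0.png

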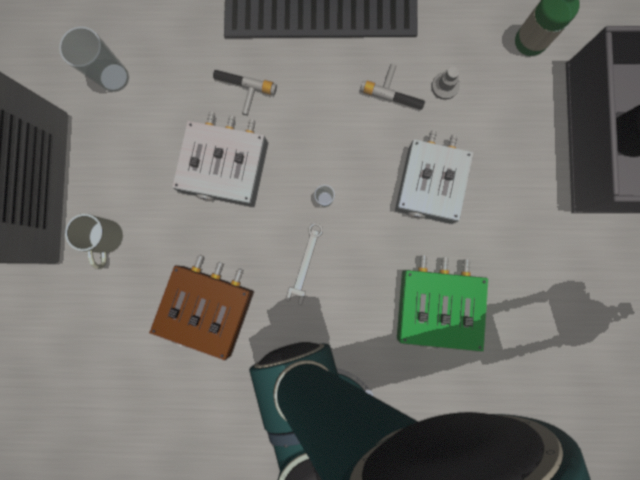

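View pics/scene0.png

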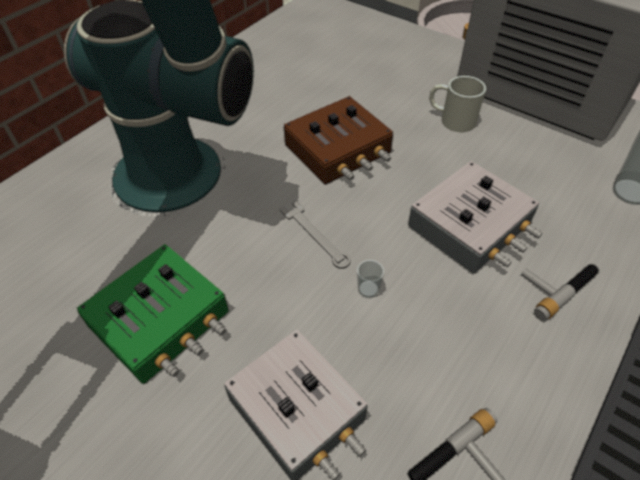

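Candidates in the top picture are the grey three-switch box (220,160), the grey two-switch box (437,178), the brown box (203,310) and the green box (444,310). By the description it's the one at (220,160), with spigots at the top edge and the gauge at the bottom. I'll check it in a close crop and measure it.

```bash
cat > h.py <<'E'
import numpy as np,cv2
from workcell import *
def ray(c,px,z):
    k=calibration(c);d=k['R'].T@np.linalg.inv(k['camera_matrix'])@[px[0],px[1],1.];o=-k['R'].T@k['t']
    return o+d*(z-o[2])/d[2]
def proj(c,P):
    k=calibration(c);p=(k['R']@np.asarray(P).T).T+k['t'];p=p@k['camera_matrix'].T
    return p[:,:2]/p[:,2:]
E
python3 - <<'E'
from h import *
im=cv2.imread('pics/top0.png')
x0,y0=165,105;cr=im[y0:y0+110,x0:x0+110]
g=cv2.resize(cr,None,fx=5,fy=5,interpolation=cv2.INTER_CUBIC)
cv2.imwrite('pics/crop.png',g)
for c,b in [('top',[175,116,268,206]),('scene',[411,161,541,270])]:
    i2=cv2.imread(f'pics/{c}0.png')
    p=i2[140 if c=='top' else 195,205 if c=='top' else 460];print(c,'sample',p)
read_camera('top')
for q in ['sw_left','sw_middle','sw_right']:
    print([(np.round(d['extent'],1),round(d['score'],2)) for d in look_for('top',q)])
print([(d['at'],d['score']) for d in tip_of('top','switch_box')])
E
```

```text
top sample [164 165 172]
scene sample [145 151 161]
[(array([416.4, 314.1, 428.6, 321.5]), 0.65), (array([171.1, 307.3, 181.4, 317.6]), 0.43)]
[(array([215.2, 149.4, 222.5, 154.7]), 0.56), (array([191.4, 315.9, 200.3, 331. ]), 0.47)]
[(array([462.9, 313.8, 474. , 324.2]), 0.47), (array([210.8, 319.9, 220.6, 335. ]), 0.45)]
[([307.6, 207.0], 0.73), ([170.2, 228.8], 0.61), ([308.6, 438.5], 0.59)]
```

View pics/crop.png

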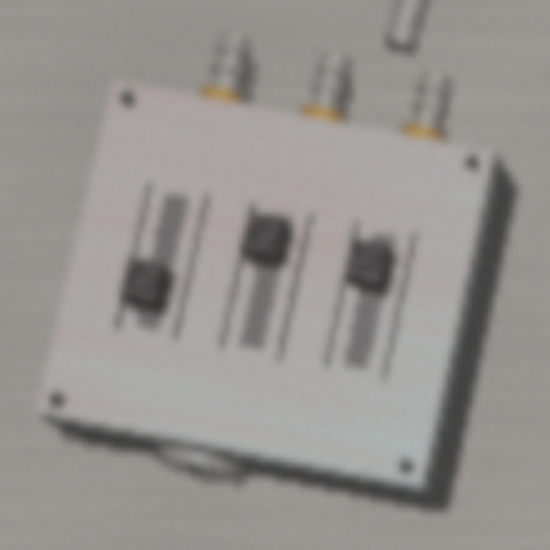

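The crop shows three switches. The left cap at (147,283) is near the off end, the middle one at (266,238) is on, and the right one at (372,264) is nearly on. The spigots are at the top and the gauge is at (200,465).

```bash
python3 - <<'E'
from h import *
from scipy.optimize import least_squares
f=lambda a:(np.array(a)+.5)/5-.5+[165,105]
C=f([(108,82),(495,155),(428,488),(40,412)])
L=np.array([[75,85],[75,-85],[-75,-85],[-75,85]])/1e3
W=np.array([ray('top',p,.06) for p in C])[:,:2]
R=lambda t:np.array([[np.cos(t),-np.sin(t)],[np.sin(t),np.cos(t)]])
r=least_squares(lambda v:(L@R(v[2]).T+v[:2]-W).ravel(),[.6,.2,0])
v=r.x;print('pose',v,'deg',np.degrees(v[2]));print('res mm',r.fun.reshape(4,2).round(4)*1e3)
for n,p in zip('LMR',f([(147,283),(266,238),(372,264)])):
    w=ray('top',p,.0795)[:2];print(n,((w-v[:2])@R(v[2])*1e3).round(1))
P=np.c_[L@R(v[2]).T+v[:2],np.full(4,.06)]
print(proj('scene',P).round(1))
im=cv2.imread('pics/scene0.png')
im=im[140:290,390:560];g=cv2.resize(im,None,fx=4,fy=4,interpolation=cv2.INTER_CUBIC)
for p in proj('scene',P):cv2.circle(g,tuple(int(a) for a in ((p-[390,140]+.5)*4-.5)),3,(0,0,255),-1)
cv2.imwrite('pics/sc.png',g)
E
```

```text
pose [ 0.54705737  0.22955728 -0.18020957] deg -10.32524759964202
res mm [[ 2.2 -0.5]
 [ 3.3 -2.2]
 [-2.3 -0.2]
 [-3.2  2.9]]
L [-13.2  42.8]
M [14.3 -1.7]
R [ 11.6 -47.1]
[[540.7 201.8]
 [481.5 255. ]
 [410.  204.9]
 [470.1 159.3]]
```

View pics/sc.png

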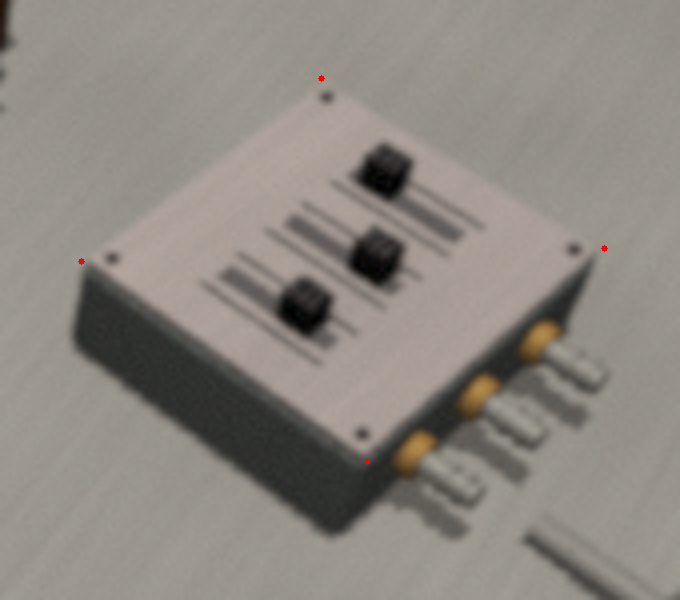

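The reprojected corners fit the box in the scene view, with small outward offsets that match its rounded corners. The middle switch is on, the left is near off and the right is short of its on end. I'll push the caps with closed fingers, tool y along the box's x.

```bash
cat >> h.py <<'E'
from scipy.spatial.transform import Rotation as Ro
B=np.array([0.5471,0.2296]);T=-0.1802
def b2w(x,y):
    c,s=np.cos(T),np.sin(T);return B+np.array([c*x-s*y,s*x+c*y])/1e3
def go(x,y,tipz):
    "tool-axes delta in mm to put fingertips at box x,y mm and world height tipz mm; yaw to turn"
    s=read_state();R=Ro.from_rotvec(s['tcp_rot']).as_matrix()
    p=np.r_[b2w(x,y),tipz/1e3+.0726]
    ty=R[:,1];yaw=np.arctan2(ty[1],ty[0])
    R0=np.c_[[-np.sin(T),np.cos(T),0],[np.cos(T),np.sin(T),0],[0,0,-1]] 
    print('t',s['time'],'q',np.round(s['q'],2),'w',s['width'],'F',np.round(s['wrist_force'],1))
    print('delta mm',(R.T@(p-s['tool_pos'])*1e3).round(1),'turn',Ro.from_matrix(R.T@R0).as_rotvec().round(3))
    c,sn=np.cos(T),np.sin(T);d=(s['tool_pos'][:2]-B)*1e3
    print('box pos',(c*d[0]+sn*d[1]).round(1),(-sn*d[0]+c*d[1]).round(1),'tip z',round((s['tool_pos'][2]-.0726)*1e3,1))
E
python3 -c "
from h import *
go(-52,45,200)"
```

```text
t 0.55 q [-1.29  0.26  1.6  -0.    1.27 -0.04] w 0.9985671600638121 F [-0.1 -0.2  0.1]
delta mm [ 567.5 -785.4   31.3] turn [ 0.     0.    -1.071]
box pos -173.5 -916.3 tip z 231.3
```

Call:
step_arm:
  targets:
    - [[0, 0, 0], [22, -31, 0], 0]
    - [[0, 0, 0], [22, -31, 0], 0]
    - [[0, 0, 0], [22, -31, 0], 0]
    - [[0, 0, 0], [22, -31, 0], 0]
    - [[0, 0, 0], [22, -31, 0], 0]
  grip_force: 40

```text
time: 0.97
tool_pos: [0.2681, -0.4575, 0.3039]
tcp_rot: [3.102, 0.499, 0.0]
wrist_force: [1.4, -0.4, 0.6]
width: 0.303
grip_force: 0.0
```

Call:
step_arm:
  targets:
    - [[0, 0, 0], [23, -31, 0], 0]
    - [[0, 0, 0], [23, -31, 0], 0]
    - [[0, 0, 0], [23, -31, 0], 0]
    - [[0, 0, 0], [23, -31, 0], 0]
    - [[0, 0, 0], [23, -31, 0], 0]

```text
time: 1.38
tool_pos: [0.3284, -0.2741, 0.3042]
tcp_rot: [3.101, 0.499, 0.001]
wrist_force: [0.7, 0.5, 0.7]
width: 0.0
grip_force: 0.0
```

Call:
step_arm:
  targets:
    - [[0, 0, 0], [23, -31, 0], 0]
    - [[0, 0, 0], [23, -31, 0], 0]
    - [[0, 0, 0], [23, -31, 0], 0]
    - [[0, 0, 0], [23, -31, 0], 0]
    - [[0, 0, 0], [23, -31, 0], 0]

```text
time: 1.8
tool_pos: [0.3889, -0.0907, 0.3045]
tcp_rot: [3.101, 0.5, 0.002]
wrist_force: [1.3, -0.4, 0.2]
width: 0.001
grip_force: 0.0
```

Call:
step_arm:
  targets:
    - [[0, 0, 0], [23, -31, 0], 0]
    - [[0, 0, 0], [23, -31, 0], 0]
    - [[0, 0, 0], [23, -31, 0], 0]
    - [[0, 0, 0], [23, -31, 0], 0]
    - [[0, 0, 0], [23, -31, 0], 0]

```text
time: 2.22
tool_pos: [0.4494, 0.0929, 0.3044]
tcp_rot: [3.101, 0.501, 0.002]
wrist_force: [-0.2, -0.8, 0.7]
width: 0.002
grip_force: 0.0
```

Call:
step_arm:
  targets:
    - [[0, 0, -0.12], [0, 0, 0], 0]
    - [[0, 0, -0.12], [0, 0, 0], 0]
    - [[0, 0, -0.12], [0, 0, 0], 0]
    - [[0, 0, -0.12], [0, 0, 0], 0]
    - [[0, 0, -0.12], [0, 0, 0], 0]

```text
time: 2.63
tool_pos: [0.4492, 0.0912, 0.304]
tcp_rot: [2.81, 1.404, 0.0]
wrist_force: [-0.4, -0.3, -0.9]
width: -0.001
grip_force: 0.0
```

Call:
step_arm:
  targets:
    - [[0, 0, -0.12], [0, 0, 0], 0]
    - [[0, 0, -0.12], [0, 0, 0], 0]
    - [[0, 0, -0.12], [0, 0, 0], 0]
    - [[0, 0, -0.111], [0, 0, 0], 0]
    - [[0, 0, 0], [0, 0, 0], 0]

```text
time: 3.05
tool_pos: [0.4492, 0.0908, 0.3041]
tcp_rot: [2.409, 2.016, 0.001]
wrist_force: [0.8, 0.3, -0.7]
width: 0.001
grip_force: 0.0
```

```bash
python3 -c "
from h import *
go(-52,45,150)"
```

```text
t 3.05 q [ 0.15 -0.16  2.05  0.    1.25  0.32] w 0.000568937322502955 F [ 0.8  0.3 -0.7]
delta mm [199.   20.   81.5] turn [ 0.    -0.     0.003]
box pos -71.4 -154.1 tip z 231.5
```

Call:
step_arm:
  targets:
    - [[0, 0, 0.003], [40, 4, 0], 0]
    - [[0, 0, 0], [40, 4, 16], 0]
    - [[0, 0, 0], [40, 4, 20], 0]
    - [[0, 0, 0], [40, 4, 20], 0]
    - [[0, 0, 0], [39, 4, 20], 0]

```text
time: 3.47
tool_pos: [0.5029, 0.2758, 0.2322]
tcp_rot: [2.418, 2.004, 0.002]
wrist_force: [0.3, 0.5, 0.2]
width: -0.004
grip_force: 0.0
```

```bash
python3 - <<'E'
from h import *
go(-52,45,66)
k=calibration('wrist');im=read_camera('wrist')
cv2.imwrite('pics/w1.png',im[:,:,::-1])
def pw(P):
    K=k['camera_matrix'];c=k['R']@np.asarray(P)+k['t'];r=np.hypot(c[0],c[1]);th=np.arctan2(r,c[2])
    return np.array([K[0,2]+K[0,0]*th*c[0]/r,K[1,2]+K[1,1]*th*c[1]/r])
g=im[:,:,::-1].copy()
for x in(-75,75):
    for y in(-85,85):
        p=pw(np.r_[b2w(x,y),.06]);print(x,y,p.round());cv2.circle(g,tuple(int(a) for a in p),2,(0,0,255),-1)
for x,y in[(-16,45),(16,0),(16,-45)]:
    p=pw(np.r_[b2w(x,y),.0795]);print(x,y,p.round());cv2.circle(g,tuple(int(a) for a in p),2,(0,255,0),-1)
cv2.imwrite('pics/w1o.png',g)
E
```

```text
t 3.4667 q [ 0.46  0.13  1.9  -0.    1.11  0.64] w -0.004171622056703813 F [0.3 0.5 0.2]
delta mm [ 7.4 -0.4 93.6] turn [ 0.001 -0.001 -0.006]
box pos -51.8 37.5 tip z 159.6
-75 -85 [292. 387.]
-75 85 [284. 170.]
75 -85 [470. 378.]
75 85 [499. 174.]
-16 45 [377. 236.]
16 0 [421. 301.]
16 -45 [415. 357.]
```

View pics/w1o.png

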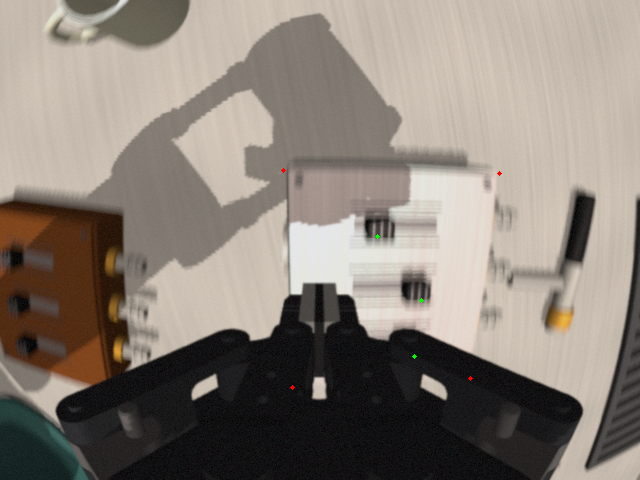

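The wrist picture shows the left cap at (378,228) and the middle cap at (416,290), as predicted. The vertical offset is motion lag. The fingers are clear of the caps on the gauge side, so I'll descend.

Call:
step_arm:
  targets:
    - [[0, 0, 0], [0, 0, 20], 0]
    - [[0, 0, 0], [0, 0, 20], 0]
    - [[0, 0, 0], [0, 0, 20], 0]
    - [[0, 0, 0], [0, 0, 15], 0]
    - [[0, 0, 0], [0, 0, 0], 0]

```text
time: 3.93
tool_pos: [0.5, 0.2727, 0.1536]
tcp_rot: [-2.416, -2.005, 0.011]
wrist_force: [-0.0, 0.0, 0.2]
width: 0.0
grip_force: 0.0
```

```bash
python3 -c "
from h import *
go(-52,45,67)"
```

```text
t 3.9333 q [ 0.46  0.21  1.97 -0.    0.97  0.64] w 0.00035111383967777556 F [-0.   0.   0.2]
delta mm [11.1  2.1 14. ] turn [-0.006  0.004 -0.005]
box pos -54.1 33.9 tip z 81.0
```

Call:
step_arm:
  targets:
    - [[-0.006, 0.004, -0.005], [11, 2, 0], 0]
    - [[0, 0, 0], [0, 0, 13], 0]
    - [[0, 0, 0], [0, 0, 0], 0]

```text
time: 4.18
tool_pos: [0.5067, 0.2849, 0.144]
tcp_rot: [2.409, 2.014, 0.012]
wrist_force: [-1.7, -0.4, -0.6]
width: -0.006
grip_force: 0.0
```

```bash
python3 -c "
from h import *
go(-52,45,67)"
```

```text
t 4.1833 q [ 0.47  0.23  1.96 -0.    0.94  0.65] w -0.0059135920464484446 F [-1.7 -0.4 -0.6]
delta mm [-2.2 -2.3  4.4] turn [ 0.006 -0.004  0.002]
box pos -49.7 47.2 tip z 71.4
```

Call:
step_arm:
  targets:
    - [[0, 0, 0], [-2, 0, 3], 0]
    - [[0, 0, 0], [0, 4, 0], 0]
    - [[0, 0, 0], [0, 4, 0], 0]
    - [[0, 0, 0], [0, 4, 0], 0]
    - [[0, 0, 0], [0, 0, 0], 0]

```text
time: 4.6
tool_pos: [0.5193, 0.2803, 0.1422]
tcp_rot: [2.409, 2.013, 0.014]
wrist_force: [0.0, 0.3, -0.5]
width: -0.002
grip_force: 0.0
```

Call:
step_arm:
  targets:
    - [[0, 0, 0], [0, 5, 0], 0]
    - [[0, 0, 0], [0, 5, 0], 0]
    - [[0, 0, 0], [0, 5, 0], 0]
    - [[0, 0, 0], [0, 0, 0], 0]

```text
time: 4.93
tool_pos: [0.5335, 0.2774, 0.1417]
tcp_rot: [2.409, 2.013, 0.011]
wrist_force: [-1.2, 0.5, 0.7]
width: -0.002
grip_force: 0.4
```

```bash
python3 -c "
from h import *
go(-7.5,45,67)"
```

```text
t 4.9333 q [ 0.44  0.27  1.91 -0.    0.95  0.62] w -0.0017854181839226334 F [-1.2  0.5  0.7]
delta mm [ 0.4 14.4  2.2] turn [ 0.006 -0.004  0.002]
box pos -21.9 44.6 tip z 69.1
```

Call:
step_arm:
  targets:
    - [[0, 0, 0], [0, 4, 0.5], 0]
    - [[0, 0, 0], [0, 4, 0], 0]
    - [[0, 0, 0], [0, 4, 0], 0]
    - [[0, 0, 0], [0, 0, 0], 0]

```text
time: 5.27
tool_pos: [0.5453, 0.2753, 0.1412]
tcp_rot: [2.408, 2.013, 0.012]
wrist_force: [-2.5, -0.3, 1.0]
width: 0.003
grip_force: 0.6
```

```bash
python3 - <<'E'
from h import *
go(-7.5,45,67)
im=read_camera('wrist')
cv2.imwrite('pics/w2.png',cv2.resize(im[150:400,200:520,::-1],None,fx=2,fy=2))
E
```

```text
t 5.2667 q [ 0.43  0.29  1.89 -0.    0.95  0.61] w 0.0030076995550002493 F [-2.5 -0.3  1. ]
delta mm [0.3 2.4 1.7] turn [ 0.007 -0.004  0.002]
box pos -9.9 44.7 tip z 68.6
```

View pics/w2.png

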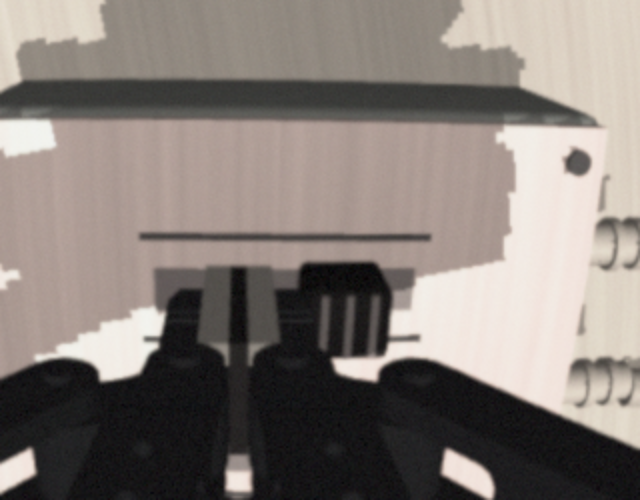

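The finger presses the left cap (345,310 in the crop), which is sliding towards the spigots at about 2.5 N with a little slot left. I'll push until the end stop shows in the force.

Call:
step_arm:
  targets:
    - [[0, 0, 0], [0, 2, 0], 0]
    - [[0, 0, 0], [0, 2, 0], 0]
    - [[0, 0, 0], [0, 2, 0], 0]
    - [[0, 0, 0], [0, 0, 0], 0]

```text
time: 5.65
tool_pos: [0.5501, 0.2745, 0.141]
tcp_rot: [2.409, 2.014, 0.009]
wrist_force: [-3.4, 0.3, 2.6]
width: -0.0
grip_force: 2.1
```

Call:
step_arm:
  targets:
    - [[0, 0, 0], [0, 2, 0], 0]
    - [[0, 0, 0], [0, 1, 0], 0]
    - [[0, 0, 0], [0, 0, 0], 0]

```text
time: 5.9
tool_pos: [0.5509, 0.2744, 0.1409]
tcp_rot: [-2.409, -2.013, -0.004]
wrist_force: [-10.6, 2.1, 6.3]
width: -0.001
grip_force: 6.5
```

The left switch is at its stop (10.6 N). I'll back off, lift and move to the right switch.

Call:
step_arm:
  targets:
    - [[0, 0, 0], [0, -12, 0], 0]
    - [[0, 0, 0], [0, -14, -10], 0]
    - [[0, 0, 0], [0, 0, -20], 0]
    - [[0, 0, 0], [0, 0, -10], 0]
    - [[0, 0, 0], [0, 0, 0], 0]

```text
time: 6.32
tool_pos: [0.5296, 0.2794, 0.1844]
tcp_rot: [2.406, 2.013, 0.022]
wrist_force: [1.1, -0.1, 0.4]
width: 0.001
grip_force: 0.0
```

Call:
step_arm:
  targets:
    - [[0, 0, 0], [-30, 0, 0], 0]
    - [[0, 0, 0], [-30, 0, 0], 0]
    - [[0, 0, 0], [-30, 0, 0], 0]
    - [[0, 0, 0], [0, 0, 0], 0]
    - [[0, 0, 0], [0, 0, 0], 0]

```text
time: 6.73
tool_pos: [0.5116, 0.1885, 0.1802]
tcp_rot: [2.411, 2.01, 0.011]
wrist_force: [0.1, -0.4, 0.4]
width: 0.001
grip_force: 0.0
```

```bash
python3 -c "
from h import *
go(-28,-45,68)"
```

```text
t 6.7333 q [0.31 0.13 2.01 0.   1.   0.49] w 0.0005039664417269143 F [ 0.1 -0.4  0.4]
delta mm [ 1.6 -0.7 39.6] turn [ 0.006 -0.004 -0.001]
box pos -27.5 -46.8 tip z 107.6
```

Call:
step_arm:
  targets:
    - [[0, 0, 0], [2, 0, 15], 0]
    - [[0, 0, 0], [0, 0, 15], 0]
    - [[0, 0, 0], [0, 0, 8], 0]
    - [[0, 0, 0], [0, 0, 0], 0]
    - [[0, 0, 0], [0, 0, 0], 0]

```text
time: 7.15
tool_pos: [0.512, 0.1924, 0.1421]
tcp_rot: [2.408, 2.015, 0.009]
wrist_force: [1.8, -0.2, 0.2]
width: 0.002
grip_force: 0.0
```

```bash
python3 -c "
from h import *
go(-8,-45,68)"
```

```text
t 7.15 q [0.31 0.18 2.03 0.   0.93 0.49] w 0.0021440793177094565 F [ 1.8 -0.2  0.2]
delta mm [-2.2 19.8  1.6] turn [ 0.005 -0.004  0.003]
box pos -27.8 -42.9 tip z 69.5
```

Call:
step_arm:
  targets:
    - [[0, 0, 0], [-2, 5, 1], 0]
    - [[0, 0, 0], [0, 5, 0], 0]
    - [[0, 0, 0], [0, 5, 0], 0]
    - [[0, 0, 0], [0, 4, 0], 0]
    - [[0, 0, 0], [0, 0, 0], 0]

```text
time: 7.57
tool_pos: [0.5316, 0.1866, 0.1425]
tcp_rot: [2.409, 2.013, 0.013]
wrist_force: [-1.2, -0.1, 0.8]
width: -0.004
grip_force: 0.2
```

Call:
step_arm:
  targets:
    - [[0, 0, 0], [0, 2, 0], 0]
    - [[0, 0, 0], [0, 2, 0], 0]
    - [[0, 0, 0], [0, 2, 0], 0]
    - [[0, 0, 0], [0, 0, 0], 0]

```text
time: 7.9
tool_pos: [0.5344, 0.1861, 0.1421]
tcp_rot: [-2.409, -2.013, -0.005]
wrist_force: [-9.4, 3.3, 10.1]
width: 0.002
grip_force: 6.3
```

```bash
python3 -c "
from h import *
go(-4.3,-45,68)"
```

```text
t 7.9 q [0.29 0.21 1.99 0.   0.94 0.47] w 0.0018228127386979154 F [-9.4  3.3 10.1]
delta mm [0.1 0.4 1.5] turn [ 0.    -0.004  0.002]
box pos -4.7 -45.1 tip z 69.5
```

The right switch is at its stop, at the same finger position as the left. Next is the middle one, from the spigot side.

Call:
step_arm:
  targets:
    - [[0, 0, 0], [0, -12, 0], 0]
    - [[0, 0, 0], [0, -3, -15], 0]
    - [[0, 0, 0], [0, 0, -25], 0]
    - [[0, 0, 0], [0, 0, 0], 0]
    - [[0, 0, 0], [0, 0, 0], 0]

```text
time: 8.32
tool_pos: [0.5226, 0.1884, 0.1835]
tcp_rot: [2.407, 2.013, 0.017]
wrist_force: [0.3, -0.8, -0.3]
width: 0.001
grip_force: 0.0
```

Call:
step_arm:
  targets:
    - [[0, 0, 0], [15, 24, 0], 0]
    - [[0, 0, 0], [15, 24, 0], 0]
    - [[0, 0, 0], [15, 24, 0], 0]
    - [[0, 0, 0], [0, 0, 0], 0]
    - [[0, 0, 0], [0, 0, 0], 0]

```text
time: 8.73
tool_pos: [0.6007, 0.2197, 0.1807]
tcp_rot: [2.409, 2.014, 0.008]
wrist_force: [-1.0, -0.6, -0.1]
width: 0.002
grip_force: 0.0
```

```bash
python3 -c "
from h import *
go(47,0,68)"
```

```text
t 8.7333 q [0.31 0.29 1.8  0.   1.04 0.49] w 0.002100891324792707 F [-1.  -0.6 -0.1]
delta mm [ 0.1 -7.7 40.1] turn [ 0.005 -0.003  0.002]
box pos 54.5 -0.2 tip z 108.1
```

Call:
step_arm:
  targets:
    - [[0, 0, 0], [0, -5, 15], 0]
    - [[0, 0, 0], [0, 0, 15], 0]
    - [[0, 0, 0], [0, 0, 9], 0]
    - [[0, 0, 0], [0, 0, 0], 0]
    - [[0, 0, 0], [0, 0, 0], 0]

```text
time: 9.15
tool_pos: [0.5942, 0.2201, 0.1422]
tcp_rot: [2.409, 2.014, 0.007]
wrist_force: [0.2, 1.5, 0.5]
width: 0.003
grip_force: 0.0
```

```bash
python3 -c "
from h import *
go(4.5,0,68)"
```

```text
t 9.15 q [0.32 0.33 1.84 0.   0.97 0.49] w 0.002568998474858934 F [0.2 1.5 0.5]
delta mm [  1.  -43.6   1.4] turn [ 0.004 -0.003  0.002]
box pos 48.1 -0.9 tip z 69.6
```

Call:
step_arm:
  targets:
    - [[0, 0, 0], [1, -8, 1], 0]
    - [[0, 0, 0], [0, -8, 0], 0]
    - [[0, 0, 0], [0, -8, 0], 0]
    - [[0, 0, 0], [0, -8, 0], 0]
    - [[0, 0, 0], [0, 0, 0], 0]

```text
time: 9.57
tool_pos: [0.563, 0.2279, 0.143]
tcp_rot: [2.408, 2.015, 0.012]
wrist_force: [0.1, 0.4, 0.5]
width: 0.0
grip_force: 0.1
```

Call:
step_arm:
  targets:
    - [[0, 0, 0], [0, -3, 0], 0]
    - [[0, 0, 0], [0, -3, 0], 0]
    - [[0, 0, 0], [0, -2, 0], 0]
    - [[0, 0, 0], [0, 0, 0], 0]

```text
time: 9.9
tool_pos: [0.5566, 0.229, 0.1428]
tcp_rot: [2.408, 2.014, 0.013]
wrist_force: [2.2, 0.2, 1.5]
width: -0.004
grip_force: 1.2
```

```bash
python3 -c "
from h import *
go(4.5,0,68)"
```

```text
t 9.9 q [0.35 0.27 1.91 0.   0.95 0.53] w -0.004480483130908894 F [2.2 0.2 1.5]
delta mm [-1.1 -4.9  2.1] turn [ 0.007 -0.005  0.002]
box pos 9.4 1.1 tip z 70.2
```

Call:
step_arm:
  targets:
    - [[0, 0, 0], [0, -2, 0], 0]
    - [[0, 0, 0], [0, -2, 0], 0]
    - [[0, 0, 0], [0, -2, 0], 0]
    - [[0, 0, 0], [0, 0, 0], 0]

```text
time: 10.23
tool_pos: [0.552, 0.2298, 0.1428]
tcp_rot: [2.406, 2.013, 0.017]
wrist_force: [7.2, 0.6, 2.0]
width: -0.001
grip_force: 3.4
```

Call:
step_arm:
  targets:
    - [[0, 0, 0], [0, -2, 0], 0]
    - [[0, 0, 0], [0, -1, 0], 0]
    - [[0, 0, 0], [0, 0, 0], 0]

```text
time: 10.48
tool_pos: [0.5513, 0.23, 0.1431]
tcp_rot: [2.403, 2.011, 0.022]
wrist_force: [12.2, -1.8, -3.4]
width: -0.0
grip_force: 5.6
```

```bash
python3 -c "
from h import *
go(4.5,0,68)"
```

```text
t 10.4833 q [ 0.35  0.26  1.93 -0.    0.94  0.53] w -0.0004520798930410516 F [12.2 -1.8 -3.4]
delta mm [-1.1  0.4  2.5] turn [ 0.015 -0.006  0.003]
box pos 4.0 1.1 tip z 70.5
```

The middle switch is at its stop (12 N, at the predicted position). I'll back off, lift away and verify.

Call:
step_arm:
  targets:
    - [[0, 0, 0], [0, 10, 0], 0]
    - [[0, 0, 0], [0, 8, -10], 0]
    - [[0, 0, 0], [0, 0, -30], 0]
    - [[0, 0, 0], [0, 0, -30], 0]
    - [[0, 0, 0], [0, 0, -30], 0]

```text
time: 10.9
tool_pos: [0.5632, 0.2263, 0.2419]
tcp_rot: [-2.41, -2.015, -0.003]
wrist_force: [0.3, 0.5, 0.4]
width: 0.002
grip_force: 0.0
```

Call:
step_arm:
  targets:
    - [[0, 0, 0], [-35, 0, -20], 0]
    - [[0, 0, 0], [-40, 0, 0], 0]
    - [[0, 0, 0], [-40, 0, 0], 0]
    - [[0, 0, 0], [-40, 0, 0], 0]
    - [[0, 0, 0], [-40, 0, 0], 0]

```text
time: 11.32
tool_pos: [0.5283, 0.0335, 0.2613]
tcp_rot: [2.409, 2.016, 0.008]
wrist_force: [1.1, -0.5, -0.7]
width: 0.002
grip_force: 0.0
```

Call:
step_arm:
  targets:
    - [[0, 0, 0], [-40, 0, 0], 0]
    - [[0, 0, 0], [0, 0, 0], 0]
    - [[0, 0, 0], [0, 0, 0], 0]
    - [[0, 0, 0], [0, 0, 0], 0]

```text
time: 11.65
tool_pos: [0.5223, -0.0045, 0.261]
tcp_rot: [2.411, 2.013, 0.01]
wrist_force: [-0.9, -1.0, -0.7]
width: -0.003
grip_force: 0.0
```

```bash
python3 - <<'E'
from h import *
a=read_camera('top')[105:215,165:275,::-1];b=read_camera('scene')[150:260,400:550,::-1]
cv2.imwrite('pics/fin.png',np.hstack([cv2.resize(a,(330,330),interpolation=2),cv2.resize(b,(450,330),interpolation=2)]))
E
```

```text
(no output)
```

View pics/fin.png

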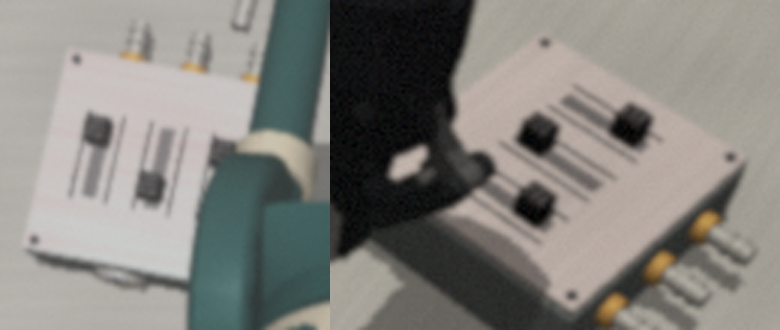

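The final view shows the left cap on (97,130), the middle off (150,187) and the right on (scene half, 535,203). The robot is clear, so I'm handing in.

```bash
python3 -c "
from workcell import *
print(finish_job())"
```

```text
the job is handed in; nothing more can be done
None
```

I slid the left switch on, the middle off and the right on, each pushed until the force showed its end stop. The job was handed in at about 12 s with the arm clear of the box; no verdict came back.

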